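Fit the push rivet in the router's dust hood

TASK

The orange cover of the router's dust hood, held in the bench vise, still lacks one push rivet. Take the white rivet from the wooden rack, seat it in the cover's empty hole with its flange down on the cover and its red pin still standing up, then press the pin flush with the flange; go gently, because the cover cracks at about 25 N. Let go, and leave the other things on the bench where they are.

Things in the scene. Friction and masses are not known exactly. Their poses are not given: they have to be found in the camera images.
- rivet_flange (a point): Loose push rivet: centre of its flange's underside, half-way up the rivet; z up out of its head. White flange 28 mm across, 4 mm thick above this point; white shank 14 mm across, 16 mm long below it, tapering to 10 mm at the foot. The red pin standing on the axis is the part to grip. About 30 g. It starts upright in the rack's middle hole, flange on the rack's top.
- pin (a joint): Travel of the rivet's red pin, 12 mm across (m): 0 is 16 mm proud of the flange's top, 0.016 is its stop, flush with the flange's top. It starts at 0 to 0.003. It has stiff friction: it stays where it is left and slides in only under about 10 to 13 N; a lighter pull lifts the whole rivet.
- hole (a point): Centre of the mouth of the empty hole, level with the cover's top face, 107 to 119 mm above the bench; z up, x along the cover's length towards the fitted rivet. Round hole, 15 mm across with a 1.5 mm chamfer, straight through (18 mm). Seated, the rivet's flange underside lies at this point.
- hood: Grey plastic hood, orange cover, 110 (x) by 90 (y) by 18 mm, level over the vise; origin at the centre of its plates' underside. A rivet already fitted (flange 28 mm across, 4 mm high) is 58 mm from the empty hole along +x. Soft jaw pads hold it: pushed down with over about 7 N it slips 2 to 14 mm down and stays there, then is firm, so pin and cover sink together. Cracks at 25 N.
- vise: Blue bench vise, fixed, 150 mm by 110 mm, jaws 82 mm high, screw and cross lever reaching 115 mm towards its own -x; origin at the centre of its underside.
- rack: Wooden rivet rack, fixed, 60 mm (x) by 120 mm (y) by 30 mm high, three 16 mm wide holes in a row along y, 38 mm apart; the outer two are empty. Origin at the centre of its underside.
- chuck_key: Chrome chuck key lying on the bench, 81 mm by 60 mm by 17 mm; origin at its underside.
- clamp: Blue plastic spring clamp lying on the bench, 90 mm by 34 mm by 16 mm; origin at its underside.
- dish: Square glass dish of screws, 80 mm wide, 32 mm high; origin at the centre of its underside.
Mind the look-alikes: they are no part of the job. Of the things like the part that bears rivet_flange, leave any that is purple; of the rest the smaller one is meant.

How it is judged:
By the outcome, as a careful person would: the job done as asked, in the order asked, and still so for the second after the job is handed in, with the robot touching nothing.
It also fails if it takes over 61 s, if anything falls off the work surface, if the arm or the gripper's body presses on something with over 40 N, if the wrist force passes 120 N, or if a joint passes its speed limit or range.

ROBOT

A 6-joint arm with a two-finger parallel gripper is mounted at the origin on the work surface. World frame = base frame: x ahead of the robot, y to its left, z up, the work surface at z = 0. Lengths are in m, angles in rad, forces in N, time in s.
With the tool pointing down it reaches from about 0.325 to 1 m from the base axis. Payload 5.1 kg.
Tool frame: the origin (TCP) lies between the finger pads; the fingertips stand 8 mm ahead of it and the grasp point (between the pads) lies 11 mm behind it; z points along the fingers, x is the direction in which the jaws open and shut, and the axes are right-handed (so a half turn about z gives the same grasp; the last joint's range is limited). The gripper opens to 85 mm and grips with 20 to 120 N. Pads are 22 mm wide; open, the fingers measure 114 mm over their backs; the gripper's body (76 mm by 85 mm) begins 54 mm behind the grasp point. The pads swing forward as they close: fully open they stand 13 mm farther back than shut.
Start: joints at [1.141, 0.124, 1.65, -0, 1.367, -0.083], TCP at [0.221, 0.611, 0.239] pointing down, gripper open.
Joint ranges: [-2.61, 2.61], [-1.02, 2.33], [0.03, 2.71], [-1.35, 4.49], [0.32, 2.68], [-2.91, 2.91]. Speed limits (rad/s): [2.57, 2.57, 3.14, 3.14, 3.14, 3.14].

INTERFACE

Orientations are given as a unit quaternion [x, y, z, w].
In Python, from rig import * gives the robot as it stands. The module is installed in compiled form; this text tells all that it offers.
- The arm moves only by the tool drive_tool, never from a script. Its argument "plan" is a list of rows, each an object of numbers: "hand": the finger opening in m, from 0 to 0.0854; "tx", "ty", "tz": the shift along the world's x, y, z in m; "spin": the turn about the world's z in rad. A call has 1 to 5 rows; each row is the pose to reach, as a shift and turn from the pose commanded when the call began; what a row does not reach only later rows make up. A row lasts 1/8 s, in which the tool goes at most 62.5 mm and 10.7 degrees, less where a joint would pass 70% of its speed; a pose out of reach is approached as far as the arm can. A call with a gripper value outside its range is refused whole. The fingers move at their own pace and stop on an object; "grip_force" is the grip in N (left out, the last holds). Time passes only in rows, so rows that repeat a pose let the fingers close. It gives the time, the measured TCP pose, the force and the opening at its end, in the units of the state.
- sense(): the state, without advancing time (a new reading comes with each control period).
- read_camera(name): name is "side" or "top" or "wrist"; returns a dict with "pixels" (400x640x3 uint8, red, green, blue), "range_z" (400x640 float32, m along the optical axis (not along the pixel's ray), 0 where there is no reading), "fx", "fy", "cx", "cy" (pixels), "cam_to_world" (4x4, takes a point from camera to world coordinates). Camera axes: x right, y down, z forward; pixel columns grow to the right and rows downward; lengths in m; the calibration is good to about 2 mm. A picture is of the moment at which its call begins.
- job_done(): hands the job in, once; it reports no verdict.
The state is a dict: "time_s": time; "joint_pos": joint angles; "joint_velocities": joint speeds; "joint_torque": joint torques, N m; "position": TCP position; "tool_rot": TCP orientation; "wrist_force": force on the tool from outside, world axes, zero at the start; "moment": the same for the moment, N m; "grip_width": opening from 0.0 (shut) to 1.0 (fully open).
Only numpy, scipy, OpenCV 4.12 (cv2) and the standard library are available. Lean on these libraries where they do the work, as an engineer would, in place of code of your own. Each camera call takes 0.05 s, during which the arm holds its last target. There are 200 camera calls.

## Working session

There is one attempt and no reset: what is moved stays moved. The work goes in short steps, Python scripts to look and compute and a tool call to move; the robot and the scene stay as the last step left them, time stands still between calls to the robot, and variables do not carry over. Pictures are saved under pics/ and viewed, about 8 in all and at most 12, crops included, and the job is handed in when it is done.

Besides the shell and the picture viewer there is one more tool, called as name(argument=value, ...) on one line, values as JSON. drive_tool: Moves the arm, as the interface text tells. Its arguments: {"type":"object","properties":{"plan":{"type":"array","items":{"type":"object","properties":{"hand":{"type":"number"},"tx":{"type":"number"},"ty":{"type":"number"},"tz":{"type":"number"},"spin":{"type":"number"}}}},"grip_force":{"type":"number"}},"required":["plan"]}

```bash
mkdir -p pics
cat > h.py <<'E'
from rig import *
import numpy as np, cv2
def snap(n,f):
    c=read_camera(n); np.savez(''+f+'.npz',**c); cv2.imwrite('pics/'+f+'.png',c['pixels'][...,::-1]); return c
def cloud(c):
    v,u=np.mgrid[:400,:640]; z=c['range_z']
    p=np.stack([(u-c['cx'])/c['fx']*z,(v-c['cy'])/c['fy']*z,z],-1)
    M=np.array(c['cam_to_world']); w=p@M[:3,:3].T+M[:3,3]; w[z==0]=np.nan; return w
def proj(c,P):
    M=np.linalg.inv(np.array(c['cam_to_world'])); q=M[:3,:3]@np.array(P)+M[:3,3]
    return q[0]/q[2]*c['fx']+c['cx'],q[1]/q[2]*c['fy']+c['cy']
E
python3 - <<'E'
from h import *
a=snap('top','top0');b=snap('side','side0')
for c in(a,b): print(np.round(c['cam_to_world'],3).tolist(),c['fx'])
s=sense();print(s)
E
```

```text
[[0.029, -0.986, 0.162, 0.422], [-0.999, -0.023, 0.042, -0.023], [-0.038, -0.163, -0.986, 0.936], [0.0, 0.0, 0.0, 1.0]] 502.16104806295317
[[-0.877, -0.245, 0.412, 0.246], [-0.48, 0.474, -0.739, 0.543], [-0.014, -0.846, -0.533, 0.525], [0.0, 0.0, 0.0, 1.0]] 365.22802491145154
{'time_s': 0.1, 'joint_pos': array([ 1.14138722e+00,  1.24463834e-01,  1.65158716e+00,  2.20092313e-06,
        1.36750602e+00, -8.26006457e-02]), 'joint_velocities': array([ 0.00036379, -0.00162556, -0.0024456 , -0.00028105, -0.00188797,
       -0.00054389]), 'joint_torque': array([ 2.53938488e-04, -4.24931824e+01, -3.66653609e+01, -6.12135136e-05,
        3.94178292e-03,  9.79150798e-06]), 'position': array([0.22072741, 0.61078074, 0.23813104]), 'tool_rot': array([ 8.18503864e-01,  5.74500182e-01, -8.48279758e-04,  4.95081959e-04]), 'wrist_force': array([ 0.27201   , -0.07221063,  0.78436143]), 'moment': array([ 0.00496309, -0.05611785, -0.02784864]), 'grip_width': 0.9976108488297101}
```

View pics/top0.png

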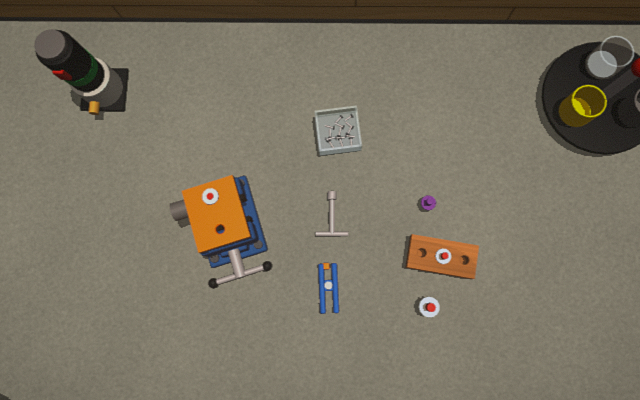

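View pics/side0.png

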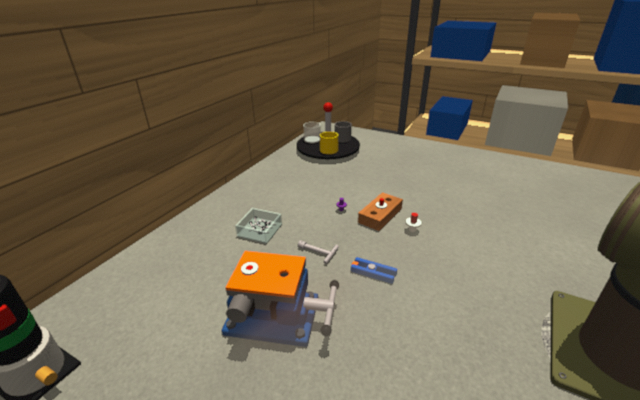

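The top view shows the rack rivet at about (444,256), a larger white look-alike at (429,307), a purple one at (428,203), the empty hole at (220,229) and the fitted rivet at (210,196). The side view agrees with this. Next I measure positions.

Run:
```python
from h import *
c=dict(np.load('top0.npz')); w=cloud(c); im=c['pixels'].astype(int); hsv=cv2.cvtColor(c['pixels'],cv2.COLOR_RGB2HSV)
def st(n,m):
    p=w[m]; print(n,m.sum(),np.nanmedian(p,0).round(4),np.nanmin(p,0).round(4),np.nanmax(p,0).round(4))
def box(u0,u1,v0,v1):
    m=np.zeros((400,640),bool); m[v0:v1,u0:u1]=1; return m
red=((hsv[...,0]<5)|(hsv[...,0]>173))&(hsv[...,1]>150)&(hsv[...,2]>100)
white=(hsv[...,1]<40)&(hsv[...,2]>170)
for n,b in dict(rack=box(432,456,244,268),big=box(415,443,293,321),fit=box(198,222,184,208)).items():
    st(n+' red',b&red); st(n+' white',b&white)
b=box(170,262,165,262); org=b&(hsv[...,0]>8)&(hsv[...,0]<22)&(hsv[...,1]>180)&(hsv[...,2]>150)
st('cover',org)
q=w[org];q=q[q[:,2]>np.nanmedian(q[:,2])-.004]
r=cv2.minAreaRect((q[:,:2]*1000).astype(np.float32));print('cover rect',r)
hole=box(210,232,219,240)&(hsv[...,2]<150); 
vv,uu=np.where(hole); u,v=uu.mean(),vv.mean(); print('hole px',u,v,hole.sum())
M=c['cam_to_world']; 
def ray(u,v,z):
    d=M[:3,:3]@np.array([(u-c['cx'])/c['fx'],(v-c['cy'])/c['fy'],1]); return M[:3,3]+d*(z-M[2,3])/d[2]
zc=np.nanmedian(q[:,2]); print('hole',ray(u,v,zc))
wood=box(395,490,225,285)&(w[...,2]>.022)&(w[...,2]<.034)
q2=w[wood];print('rack rect',cv2.minAreaRect((q2[:,:2]*1000).astype(np.float32)),np.median(q2[:,2]))
for n,bb in dict(rack=box(432,456,244,268),fit=box(198,222,184,208)).items():
    m=bb&(white|red); vv,uu=np.where(m); zz=.034 if n=='rack' else zc+.004
    print(n,'flange centre',(ray((uu.min()+uu.max())/2,(vv.min()+vv.max())/2,zz)), (uu.min(),uu.max(),vv.min(),vv.max()))
```

```text
rack red 31 [ 0.4839 -0.1992  0.0504] [ 0.4787 -0.2042  0.045 ] [ 0.4876 -0.1948  0.0541]
rack white 112 [ 0.4829 -0.2001  0.0348] [ 0.4708 -0.2128  0.0314] [ 0.4958 -0.1877  0.039 ]
big red 55 [ 0.3941 -0.1754  0.0478] [ 0.3874 -0.182   0.0436] [ 0.4009 -0.1696  0.0512]
big white 222 [ 0.3946 -0.1764  0.0267] [ 0.3764 -0.1942  0.    ] [ 0.411  -0.1592  0.0483]
fit red 30 [0.5681 0.2024 0.1141] [0.5645 0.1982 0.111 ] [0.5732 0.2083 0.1168]
fit white 142 [0.5678 0.2019 0.1136] [0.5558 0.1902 0.1085] [0.5803 0.2152 0.1173]
cover 3098 [0.5368 0.1907 0.1095] [ 0.4756  0.1336 -0.0019] [0.6061 0.2715 0.1145]
cover rect ((540.009033203125, 192.949462890625), (109.81568908691406, 90.27086639404297), 19.29180145263672)
hole px 219.7846153846154 228.75384615384615 65
hole [0.51361202 0.18331792 0.109554  ]
rack rect ((483.782470703125, -200.9014434814453), (120.44659423828125, 60.57334899902344), 81.86518859863281) 0.03061875102729411
rack flange centre [ 0.48324905 -0.20044586  0.034     ] (np.int64(436), np.int64(450), np.int64(249), np.int64(263))
fit flange centre [0.56803601 0.20238547 0.113554  ] (np.int64(203), np.int64(217), np.int64(189), np.int64(203))
```

drive_tool(plan=[{"tx": 0.262,"ty": -0.811,"tz": -0.05,"hand": 0.04},{"tx": 0.262,"ty": -0.811,"tz": -0.05,"hand": 0.04},{"tx": 0.262,"ty": -0.811,"tz": -0.05,"hand": 0.04},{"tx": 0.262,"ty": -0.811,"tz": -0.05,"hand": 0.04},{"tx": 0.262,"ty": -0.811,"tz": -0.05,"hand": 0.04}], grip_force=40)

```text
validation failed for argument at $.pl...
```

drive_tool(plan=[{"hand": 0.04,"tx": 0.262,"ty": -0.811,"tz": -0.05,"spin": 0},{"hand": 0.04,"tx": 0.262,"ty": -0.811,"tz": -0.05,"spin": 0},{"hand": 0.04,"tx": 0.262,"ty": -0.811,"tz": -0.05,"spin": 0},{"hand": 0.04,"tx": 0.262,"ty": -0.811,"tz": -0.05,"spin": 0},{"hand": 0.04,"tx": 0.262,"ty": -0.811,"tz": -0.05,"spin": 0}], grip_force=40)

```text
time_s: 0.72
position: [0.3168, 0.3125, 0.2205]
tool_rot: [0.818, 0.575, -0.0, 0.0]
wrist_force: [1.5, -0.2, 0.4]
grip_width: 0.465
```

drive_tool(plan=[{"hand": 0.04,"tx": 0.167,"ty": -0.513,"tz": -0.04,"spin": 0},{"hand": 0.04,"tx": 0.167,"ty": -0.513,"tz": -0.04,"spin": 0},{"hand": 0.04,"tx": 0.167,"ty": -0.513,"tz": -0.04,"spin": 0},{"hand": 0.04,"tx": 0.167,"ty": -0.513,"tz": -0.04,"spin": 0},{"hand": 0.04,"tx": 0.167,"ty": -0.513,"tz": -0.04,"spin": 0}])

```text
time_s: 1.35
position: [0.4133, 0.0161, 0.1977]
tool_rot: [0.819, 0.574, 0.0, 0.0]
wrist_force: [1.9, 0.8, 0.0]
grip_width: 0.472
```

```bash
python3 -c "
from h import *
print(sense()['position'])"
```

```text
[0.41334536 0.01609144 0.19770557]
```

drive_tool(plan=[{"hand": 0.04,"tx": 0.07,"ty": -0.216,"tz": -0.05,"spin": 0},{"hand": 0.04,"tx": 0.07,"ty": -0.216,"tz": -0.05,"spin": 0},{"hand": 0.04,"tx": 0.07,"ty": -0.216,"tz": -0.05,"spin": 0},{"hand": 0.04,"tx": 0.07,"ty": -0.216,"tz": -0.05,"spin": 0},{"hand": 0.04,"tx": 0.07,"ty": -0.216,"tz": -0.05,"spin": 0}])

```text
time_s: 1.98
position: [0.4829, -0.2, 0.1463]
tool_rot: [0.82, 0.573, -0.001, -0.001]
wrist_force: [-0.7, 0.5, -0.1]
grip_width: 0.468
```

Run:
```python
from h import *
s=sense();print(s['position'],s['joint_pos'].round(3),s['wrist_force'])
c=snap('wrist','wr0');w=cloud(c);hsv=cv2.cvtColor(c['pixels'],cv2.COLOR_RGB2HSV)
print(np.round(c['cam_to_world'],3).tolist(),c['fx'],proj(c,[.4835,-.2005,.05]))
red=((hsv[...,0]<5)|(hsv[...,0]>173))&(hsv[...,1]>150)&(hsv[...,2]>100)
n,l,stt,ce=cv2.connectedComponentsWithStats(red.astype(np.uint8))
for i in range(1,n):
    if stt[i,4]>30:
        p=w[l==i];zt=np.nanmax(p[:,2]);p2=p[p[:,2]>np.nanpercentile(p[:,2],90)-.003];print(stt[i],ce[i],np.nanmean(p2,0),np.nanmin(p2,0),np.nanmax(p2,0))
```

```text
[ 0.48285111 -0.2000234   0.14634693] [-0.495 -0.08   2.019 -0.     1.205 -1.716] [-0.66028311  0.54003982 -0.09779715]
[[0.343, 0.899, 0.271, 0.414], [0.939, -0.329, -0.099, -0.175], [0.0, 0.288, -0.958, 0.281], [0.0, 0.0, 0.0, 1.0]] 302.18156425964486 (np.float64(317.2273067706688), np.float64(202.79619453184117))
[298  73  19  20 304] [307.4375      82.31578947] [ 0.39569606 -0.17594661  0.04744615] [ 0.38893949 -0.18259167  0.04582904] [ 0.40280777 -0.16911426  0.04956908]
[313 198  12  12 119] [318.3697479  203.52941176] [ 0.4843375  -0.199789    0.05027433] [ 0.47947226 -0.20462297  0.04874655] [ 0.48918412 -0.19489572  0.05209903]
```

View pics/wr0.png

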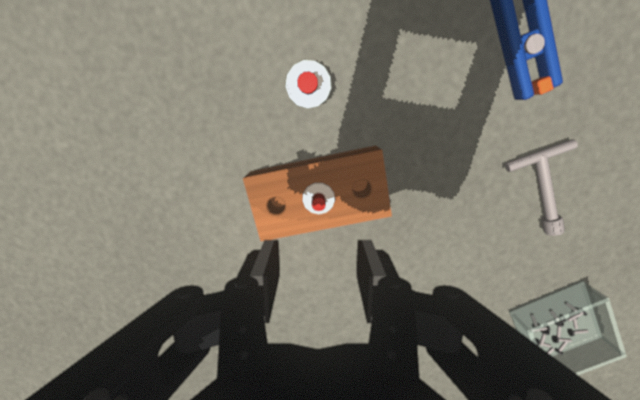

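The wrist view shows the rivet at (318,203) between the jaw tips, which are at (275,241) and (360,241). I check the fingertip height from the depth before going down.

Run:
```python
from h import *
c=dict(np.load('wr0.npz'));w=cloud(c)
for b in((245,285),(355,390)):
    p=w[238:330,b[0]:b[1]].reshape(-1,3);p=p[(p[:,2]>.1)&(p[:,2]<.25)];print(len(p),np.percentile(p[:,2],[0,1,5,20,50]).round(4), p[p[:,2]<np.percentile(p[:,2],8)].mean(0))
```

```text
2586 [0.1394 0.1428 0.1474 0.1578 0.1759] [ 0.47109703 -0.21957099  0.14606678]
2513 [0.1403 0.1423 0.1473 0.1576 0.1756] [ 0.48646877 -0.17745536  0.14596349]
```

drive_tool(plan=[{"hand": 0.04,"tx": 0.001,"ty": 0,"tz": -0.05,"spin": 0},{"hand": 0.04,"tx": 0.001,"ty": 0,"tz": -0.08,"spin": 0},{"hand": 0.04,"tx": 0.001,"ty": 0,"tz": -0.09,"spin": 0},{"hand": 0.04,"tx": 0.001,"ty": 0,"tz": -0.095,"spin": 0},{"hand": 0.04,"tx": 0.001,"ty": 0,"tz": -0.095,"spin": 0}])

```text
time_s: 2.65
position: [0.4851, -0.1979, 0.0541]
tool_rot: [0.818, 0.575, 0.0, 0.001]
wrist_force: [0.6, 0.6, 0.6]
grip_width: 0.468
```

Run:
```python
from h import *
s=sense();print(s['position'],s['wrist_force'],s['moment'])
c=snap('wrist','wr1');w=cloud(c)
cv2.imwrite('pics/wr1c.png',cv2.resize(c['pixels'][150:350,200:440,::-1],None,fx=3,fy=3)[:600])
```

```text
[ 0.48509187 -0.19794622  0.05409669] [0.57653286 0.56562958 0.62679449] [ 0.02033829  0.04818604 -0.02986249]
```

View pics/wr1c.png

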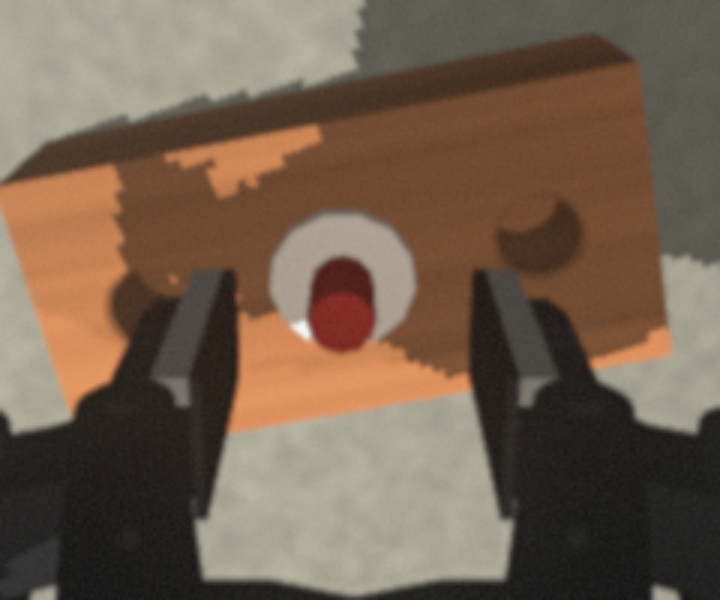

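Crop: the pin top is at (342,320) and the jaw midline at about x=354. The jaws are therefore about 2-3 mm too far along +jaw, which agrees with the measured TCP. I correct that while going down.

drive_tool(plan=[{"hand": 0.03,"tx": -0.001,"ty": -0.002,"tz": -0.004,"spin": 0},{"hand": 0.03,"tx": -0.001,"ty": -0.002,"tz": -0.006,"spin": 0},{"hand": 0.03,"tx": -0.001,"ty": -0.002,"tz": -0.006,"spin": 0}])

```text
time_s: 3.08
position: [0.4832, -0.1999, 0.0468]
tool_rot: [0.819, 0.574, -0.0, -0.0]
wrist_force: [-0.7, -1.0, -0.5]
grip_width: 0.353
```

Run:
```python
from h import *
import time
for i in range(3):
    c=read_camera('wrist'); s=sense();print(s['position'].round(4),s['wrist_force'].round(2))
w=cloud(c)
np.savez('wr2.npz',**c); cv2.imwrite('pics/wr2c.png',cv2.resize(c['pixels'][170:340,200:440,::-1],None,fx=3,fy=3))
```

```text
[ 0.4832 -0.1999  0.0468] [ 0.51 -0.24  0.3 ]
[ 0.4833 -0.2     0.0469] [-0.2   1.    0.32]
[ 0.4833 -0.1999  0.0469] [ 0.   -0.46  0.09]
```

View pics/wr2c.png

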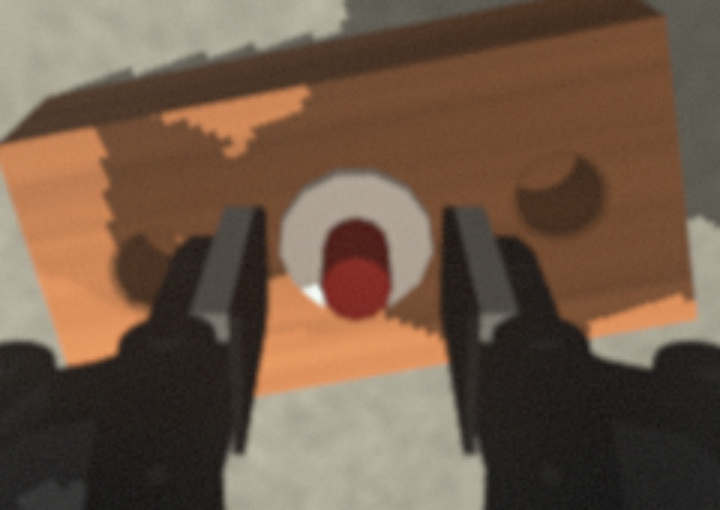

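Crop: the pin at (356,290) is centred between the pads, x=265 and 443. Closing.

drive_tool(plan=[{"hand": 0.03,"tx": 0,"ty": 0,"tz": -0.001,"spin": 0},{"hand": 0.0,"tx": 0,"ty": 0,"tz": -0.001,"spin": 0},{"hand": 0.0,"tx": 0,"ty": 0,"tz": -0.001,"spin": 0},{"hand": 0.0,"tx": 0,"ty": 0,"tz": -0.001,"spin": 0},{"hand": 0.0,"tx": 0,"ty": 0,"tz": -0.001,"spin": 0}], grip_force=50)

```text
time_s: 3.85
position: [0.4834, -0.2, 0.046]
tool_rot: [0.819, 0.575, 0.0, 0.0]
wrist_force: [1.1, -0.5, 1.8]
grip_width: 0.107
```

drive_tool(plan=[{"hand": 0.0,"tx": 0,"ty": 0,"tz": 0.01,"spin": 0},{"hand": 0.0,"tx": 0,"ty": 0,"tz": 0.03,"spin": 0},{"hand": 0.0,"tx": 0,"ty": 0,"tz": 0.06,"spin": 0},{"hand": 0.0,"tx": 0,"ty": 0,"tz": 0.12,"spin": 0},{"hand": 0.0,"tx": 0,"ty": 0,"tz": 0.16,"spin": 0}])

```text
time_s: 4.47
position: [0.4839, -0.2002, 0.2095]
tool_rot: [0.818, 0.575, 0.001, 0.002]
wrist_force: [0.3, 0.2, 0.0]
grip_width: 0.104
```

Run:
```python
from h import *
for i in range(3):
    c=read_camera('wrist'); s=sense();print(s['position'].round(4),s['wrist_force'].round(2),s['grip_width'])
np.savez('wr3.npz',**c); cv2.imwrite('pics/wr3c.png',cv2.resize(c['pixels'][170:340,200:440,::-1],None,fx=3,fy=3))
```

```text
[ 0.4864 -0.2015  0.2156] [ 1.98 -1.25  3.57] 0.11167070695171669
[ 0.4862 -0.2014  0.2132] [0.99 0.21 0.38] 0.11293505409273184
[ 0.4848 -0.2007  0.2098] [ 0.28 -0.01 -1.87] 0.10728338317893975
```

View pics/wr3c.png

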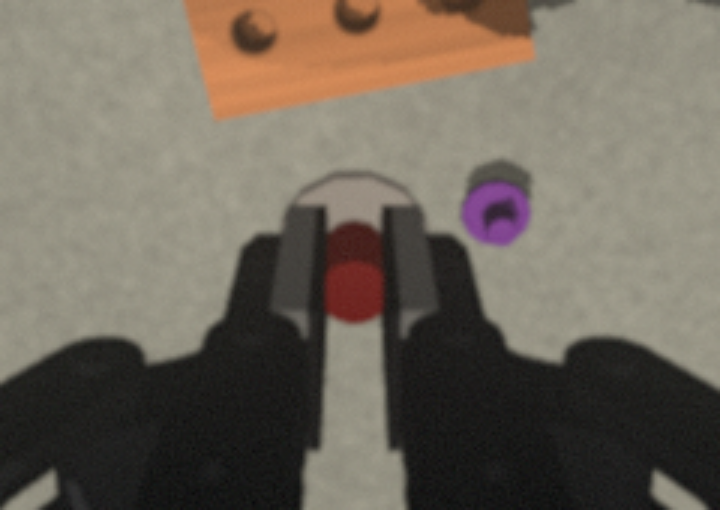

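The crop shows the rivet held by its red pin (354,290) with the flange below it, and an empty middle hole in the rack. I move over the hood.

drive_tool(plan=[{"hand": 0.0,"tx": 0.003,"ty": 0.035,"tz": 0,"spin": 0},{"hand": 0.0,"tx": 0.007,"ty": 0.085,"tz": 0,"spin": 0},{"hand": 0.0,"tx": 0.011,"ty": 0.14,"tz": 0,"spin": 0},{"hand": 0.0,"tx": 0.015,"ty": 0.195,"tz": 0,"spin": 0},{"hand": 0.0,"tx": 0.019,"ty": 0.25,"tz": 0,"spin": 0}])

```text
time_s: 5.25
position: [0.5011, 0.0518, 0.2041]
tool_rot: [0.819, 0.574, -0.001, -0.001]
wrist_force: [0.7, 0.1, 0.2]
grip_width: 0.108
```

drive_tool(plan=[{"hand": 0.0,"tx": 0.004,"ty": 0.05,"tz": 0,"spin": 0},{"hand": 0.0,"tx": 0.007,"ty": 0.085,"tz": 0,"spin": 0},{"hand": 0.0,"tx": 0.01,"ty": 0.11,"tz": 0,"spin": 0},{"hand": 0.0,"tx": 0.01,"ty": 0.12,"tz": 0,"spin": 0},{"hand": 0.0,"tx": 0.01,"ty": 0.12,"tz": 0,"spin": 0}])

```text
time_s: 5.88
position: [0.5117, 0.17, 0.2048]
tool_rot: [0.818, 0.575, -0.001, -0.0]
wrist_force: [-0.2, -1.0, -0.2]
grip_width: 0.104
```

```bash
cat > look.py <<'E'
from h import *
import sys
f=sys.argv[1]
for i in range(4):
    c=read_camera('wrist'); s=sense()
print(s['position'].round(4),s['wrist_force'].round(2),s['grip_width'])
np.savez(f+'.npz',**c); cv2.imwrite('pics/'+f+'.png',c['pixels'][...,::-1])
w=cloud(c);hsv=cv2.cvtColor(c['pixels'],cv2.COLOR_RGB2HSV)
org=(hsv[...,0]>6)&(hsv[...,0]<22)&(hsv[...,1]>180)&(hsv[...,2]>90)&(w[...,2]>.07)
p=w[org];print('cover n',len(p),np.median(p,0).round(4),np.round(np.percentile(p[:,2],[5,95]),4))
p=p[abs(p[:,2]-np.median(p[:,2]))<.004];z=np.median(p[:,2]);print('rect',cv2.minAreaRect((p[:,:2]*1000).astype(np.float32)))
for P in ([.5136,.1833,z],[.568,.2024,z+.004]): print(proj(c,P))
E
python3 look.py wr4
```

```text
[0.5123 0.1692 0.2057] [ 0.33 -0.79 -0.95] 0.10824202267404108
cover n 2078 [0.528  0.2059 0.1097] [0.1086 0.1107]
rect ((537.6065063476562, 201.99356079101562), (108.67627716064453, 70.83556365966797), 19.89164924621582)
(np.float64(334.86686594371764), np.float64(197.65400552101408))
(np.float64(378.27980454286114), np.float64(250.62962792576388))
```

View pics/wr4.png

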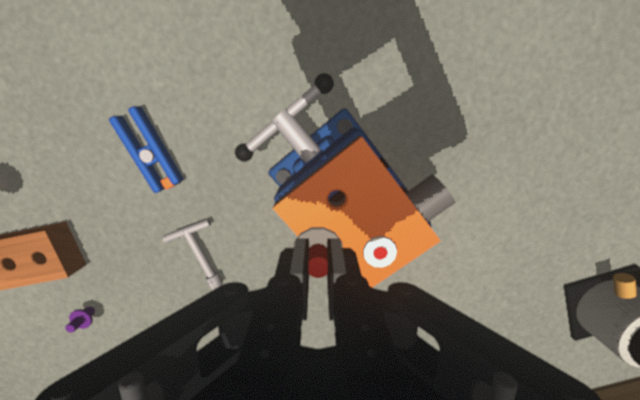

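The wrist view shows the hole at about (337,198), the fitted rivet at (380,252) and the held pin at (318,262). I refine these to get the pin-to-hole offset in this one camera.

```bash
cat > rel.py <<'E'
from h import *
import sys
c=dict(np.load(sys.argv[1]+'.npz')); tcp=np.array(eval(sys.argv[2])); hu,hv=eval(sys.argv[3])
hsv=cv2.cvtColor(c['pixels'],cv2.COLOR_RGB2HSV);M=c['cam_to_world'];w=cloud(c)
def ray(u,v,z):
    d=M[:3,:3]@np.array([(u-c['cx'])/c['fx'],(v-c['cy'])/c['fy'],1]); return M[:3,3]+d*(z-M[2,3])/d[2]
z=.1097
org=(hsv[...,0]>4)&(hsv[...,0]<22)&(hsv[...,1]>150)&(hsv[...,2]>85)
b=np.zeros((400,640),bool);b[hv-13:hv+14,hu-13:hu+14]=1
m=(b&~org).astype(np.uint8);n,l,st,ce=cv2.connectedComponentsWithStats(m);i=1+np.argmax(st[1:,4]);print('hole px',ce[i],st[i]);cen=st[i,:2]+(st[i,2:4]-1)/2
print('hole w',ray(*ce[i],z),ray(*cen,z))
red=((hsv[...,0]<6)|(hsv[...,0]>172))&(hsv[...,1]>140)&(hsv[...,2]>50)
n,l,st,ce=cv2.connectedComponentsWithStats(red.astype(np.uint8))
for i in range(1,n):
    if st[i,4]>25: print('red',ce[i],st[i], np.nanmean(w[l==i],0).round(4))
print('expected pin top',proj(c,tcp+[0,0,.0045]),'flange rim',[proj(c,tcp+[dx,dy,-.0115]) for dx,dy in((-.0131,.0048),(.0048,.0131),(-.0048,-.0131))])
E
python3 rel.py wr4 "[.5123,.1692,.2057]" "(337,198)"
```

```text
hole px [336.01327434 197.51327434] [328 190  17  16 226]
hole w [0.5137943  0.18419934 0.1097    ] [0.51378022 0.18419297 0.1097    ]
red [317.58100559 261.39478585] [308 245  21  32 537] [0.5117 0.1694 0.2077]
red [380.         252.64864865] [374 248  13  11 111] [0.5699 0.2032 0.1144]
expected pin top (np.float64(317.65857397403596), np.float64(265.05570410176665)) flange rim [(np.float64(317.7684449655476), np.float64(225.6750284800294)), (np.float64(343.79123296528707), np.float64(250.06339375311438)), (np.float64(291.5450567236388), np.float64(249.87950544629751))]
```

drive_tool(plan=[{"hand": 0.0,"tx": 0.0015,"ty": 0.0148,"tz": -0.015,"spin": 0},{"hand": 0.0,"tx": 0.0015,"ty": 0.0148,"tz": -0.035,"spin": 0},{"hand": 0.0,"tx": 0.0015,"ty": 0.0148,"tz": -0.052,"spin": 0},{"hand": 0.0,"tx": 0.0015,"ty": 0.0148,"tz": -0.057,"spin": 0},{"hand": 0.0,"tx": 0.0015,"ty": 0.0148,"tz": -0.057,"spin": 0}])

```text
time_s: 6.7
position: [0.5135, 0.1847, 0.1482]
tool_rot: [0.819, 0.574, -0.001, -0.0]
wrist_force: [0.3, -0.3, -0.4]
grip_width: 0.102
```

```bash
python3 look.py wr5
python3 - <<'E'
from h import *
c=snap('side','side1'); s=sense(); print(s['position'].round(4)); cv2.imwrite('pics/side1c.png',cv2.resize(c['pixels'][200:330,200:360,::-1],None,fx=4,fy=4))
a=cv2.imread('pics/side1c.png'); b=cv2.resize(cv2.imread('pics/wr5.png')[150:330,220:440],None,fx=2,fy=2)
E
```

```text
[0.5144 0.185  0.1499] [-0.23  0.87 -0.01] 0.10924316609012467
cover n 5865 [0.5252 0.2111 0.1097] [0.1087 0.1107]
rect ((540.4576416015625, 193.54193115234375), (108.8427505493164, 88.41045379638672), 18.38338851928711)
(np.float64(314.536430254356), np.float64(228.46540608439977))
(np.float64(370.3059827242328), np.float64(294.0035264212557))
[0.5144 0.185  0.1498]
```

View pics/side1c.png

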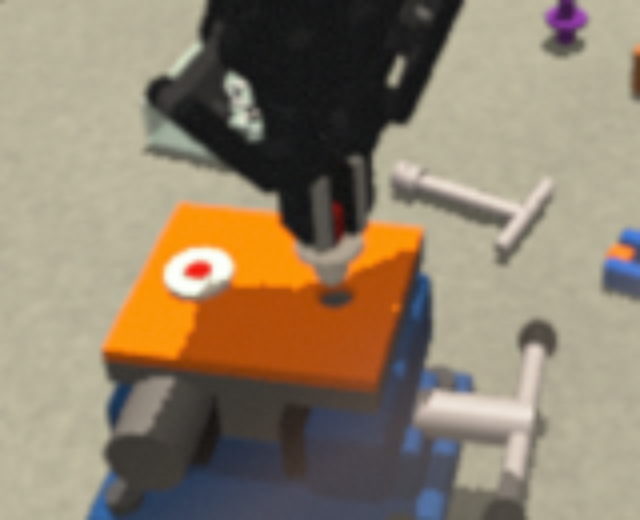

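The side crop shows the rivet foot at (331,285), just above the hole at (336,297), and upright. Going down in small steps.

drive_tool(plan=[{"hand": 0.0,"tx": -0.0006,"ty": -0.001,"tz": -0.003,"spin": 0},{"hand": 0.0,"tx": -0.0006,"ty": -0.001,"tz": -0.006,"spin": 0},{"hand": 0.0,"tx": -0.0006,"ty": -0.001,"tz": -0.009,"spin": 0},{"hand": 0.0,"tx": -0.0006,"ty": -0.001,"tz": -0.012,"spin": 0},{"hand": 0.0,"tx": -0.0006,"ty": -0.001,"tz": -0.012,"spin": 0}])

```text
time_s: 7.58
position: [0.5132, 0.184, 0.1366]
tool_rot: [0.819, 0.574, 0.0, -0.0]
wrist_force: [0.3, 0.9, -0.9]
grip_width: 0.109
```

```bash
python3 look.py wr6
python3 - <<'E'
from h import *
c=snap('side','side2'); s=sense(); print(s['position'].round(4),s['wrist_force'].round(1),s['moment'].round(2))
hsv=cv2.cvtColor(c['pixels'],cv2.COLOR_RGB2HSV)
for f in('side1','side2'):
    c=dict(np.load(f+'.npz'))
    for P in ([.5138,.184,.1097],s['position']-[0,0,.0315]): print(proj(c,P))
E
```

```text
[0.5132 0.184  0.1369] [-0.23  1.51 -0.39] 0.10406188376178915
cover n 7141 [0.5221 0.2107 0.1097] [0.1088 0.1108]
rect ((540.3056640625, 193.2173309326172), (107.91897583007812, 88.95917510986328), 18.73314094543457)
(np.float64(316.5976895689449), np.float64(238.3955964186177))
(np.float64(375.9220702341022), np.float64(307.81094938865175))
[0.5132 0.184  0.1369] [-0.1  0.9 -1. ] [ 0.2  -0.11 -0.  ]
(np.float64(283.88561678816745), np.float64(272.41462675343104))
(np.float64(284.34382128950654), np.float64(274.4483794732862))
(np.float64(283.88561678816745), np.float64(272.41462675343104))
(np.float64(284.34382128950654), np.float64(274.4483794732862))
```

drive_tool(plan=[{"hand": 0.0,"tx": 0.0003,"ty": 0,"tz": -0.002,"spin": 0},{"hand": 0.0,"tx": 0.0003,"ty": 0,"tz": -0.004,"spin": 0},{"hand": 0.0,"tx": 0.0003,"ty": 0,"tz": -0.006,"spin": 0},{"hand": 0.0,"tx": 0.0003,"ty": 0,"tz": -0.006,"spin": 0}])

```text
time_s: 8.32
position: [0.5135, 0.184, 0.1308]
tool_rot: [0.819, 0.575, 0.0, -0.0]
wrist_force: [0.1, 0.5, 0.0]
grip_width: 0.11
```

```bash
cat > s.py <<'E'
from h import *
s=sense(); print(s['position'].round(4),s['wrist_force'].round(1),s['moment'].round(2),s['grip_width'])
E
python3 s.py
```

```text
[0.5135 0.184  0.1308] [0.1 0.5 0. ] [ 0.22 -0.09  0.05] 0.10958818690347609
```

drive_tool(plan=[{"hand": 0.0,"tx": 0,"ty": 0,"tz": -0.0015,"spin": 0},{"hand": 0.0,"tx": 0,"ty": 0,"tz": -0.003,"spin": 0},{"hand": 0.0,"tx": 0,"ty": 0,"tz": -0.004,"spin": 0},{"hand": 0.0,"tx": 0,"ty": 0,"tz": -0.004,"spin": 0}])

```text
time_s: 8.82
position: [0.5135, 0.184, 0.1269]
tool_rot: [0.819, 0.574, 0.0, -0.0]
wrist_force: [0.0, 1.6, -0.3]
grip_width: 0.109
```

drive_tool(plan=[{"hand": 0.0,"tx": 0,"ty": 0,"tz": -0.0005,"spin": 0},{"hand": 0.0,"tx": 0,"ty": 0,"tz": -0.001,"spin": 0},{"hand": 0.0,"tx": 0,"ty": 0,"tz": -0.001,"spin": 0}])

```text
time_s: 9.2
position: [0.5136, 0.1839, 0.126]
tool_rot: [0.818, 0.575, 0.0, 0.0]
wrist_force: [0.4, 2.4, 1.3]
grip_width: 0.108
```

```bash
python3 s.py; python3 look.py wr7; python3 s.py
```

```text
[0.5136 0.1839 0.126 ] [0.4 2.4 1.3] [ 0.37 -0.11  0.08] 0.1078299827125983
[0.5136 0.1839 0.126 ] [-0.04  1.67  0.55] 0.10772888029450535
cover n 7769 [0.5198 0.2106 0.1096] [0.1087 0.1107]
rect ((540.8869018554688, 193.31246948242188), (110.17024993896484, 89.02995300292969), 18.197284698486328)
(np.float64(316.4649608848827), np.float64(246.07307630439607))
(np.float64(379.3285753055653), np.float64(319.2144498919961))
[0.5136 0.1839 0.126 ] [-0.   1.7  0.5] [ 0.37 -0.11  0.  ] 0.10772888029450535
```

drive_tool(plan=[{"hand": 0.0,"tx": 0,"ty": 0.0005,"tz": -0.0005,"spin": 0},{"hand": 0.0,"tx": 0,"ty": 0.0005,"tz": -0.0005,"spin": 0}])

```text
time_s: 9.65
position: [0.5135, 0.1841, 0.1254]
tool_rot: [0.818, 0.575, -0.0, 0.0]
wrist_force: [0.5, 0.4, 0.9]
grip_width: 0.107
```

```bash
python3 s.py; python3 -c "
from h import *
for i in range(4): read_camera('top')"; python3 s.py
```

```text
[0.5135 0.1841 0.1254] [0.5 0.4 0.9] [0.06 0.01 0.05] 0.10670611252601005
[0.5135 0.1841 0.1254] [-0.2 -0.6  1.1] [-0.07 -0.03 -0.05] 0.10834039414969006
```

drive_tool(plan=[{"hand": 0.0,"tx": 0,"ty": 0,"tz": -0.0005,"spin": 0},{"hand": 0.0,"tx": 0,"ty": 0,"tz": -0.0005,"spin": 0}])

```text
time_s: 10.1
position: [0.5135, 0.1842, 0.1252]
tool_rot: [0.818, 0.575, -0.0, 0.0]
wrist_force: [-1.1, -2.0, 2.6]
grip_width: 0.107
```

drive_tool(plan=[{"hand": 0.0,"tx": 0,"ty": 0,"tz": -0.0003,"spin": 0},{"hand": 0.0,"tx": 0,"ty": 0,"tz": -0.0003,"spin": 0}])

```text
time_s: 10.35
position: [0.5136, 0.1842, 0.125]
tool_rot: [0.818, 0.575, -0.0, 0.0]
wrist_force: [-2.6, -1.8, 4.9]
grip_width: 0.108
```

Contact at 4.9 N with the TCP at 0.1250, where 0.1252 was expected for a seated rivet. I release, rise and look.

drive_tool(plan=[{"hand": 0.035,"tx": 0,"ty": 0,"tz": 0.0003,"spin": 0},{"hand": 0.035,"tx": 0,"ty": 0,"tz": 0.0003,"spin": 0},{"hand": 0.035,"tx": 0,"ty": 0,"tz": 0.0003,"spin": 0},{"hand": 0.035,"tx": 0,"ty": 0,"tz": 0.015,"spin": 0},{"hand": 0.035,"tx": 0,"ty": 0,"tz": 0.04,"spin": 0}])

```text
time_s: 10.98
position: [0.513, 0.1843, 0.1648]
tool_rot: [0.818, 0.575, -0.001, -0.0]
wrist_force: [0.3, 0.6, 0.4]
grip_width: 0.41
```

```bash
python3 look.py wr8
python3 - <<'E'
from h import *
c=dict(np.load('wr8.npz'));w=cloud(c);hsv=cv2.cvtColor(c['pixels'],cv2.COLOR_RGB2HSV)
red=((hsv[...,0]<6)|(hsv[...,0]>172))&(hsv[...,1]>140)&(hsv[...,2]>50)
n,l,st,ce=cv2.connectedComponentsWithStats(red.astype(np.uint8))
for i in range(1,n):
    if st[i,4]>25: p=w[l==i];zt=np.percentile(p[:,2],75);print('red',ce[i],st[i],zt,p[p[:,2]>zt-.003].mean(0))
wh=(hsv[...,1]<40)&(hsv[...,2]>110)&(w[...,2]>.1)&(w[...,2]<.13)
n,l,st,ce=cv2.connectedComponentsWithStats(wh.astype(np.uint8))
for i in range(1,n):
    if st[i,4]>60:
        p=w[l==i];A=np.c_[p[:,:2]-p[:,:2].mean(0),np.ones(len(p))];print('white',ce[i],st[i],np.median(p,0),np.linalg.lstsq(A,p[:,2],rcond=None)[0])
a=c['pixels'][120:340,200:440,::-1]; b=snap('side','side3')['pixels'][205:315,220:340,::-1]
b=cv2.resize(b,(480,440),interpolation=cv2.INTER_CUBIC)
cv2.imwrite('pics/m8.png',np.vstack([cv2.resize(a,(320,293)),cv2.resize(b,(320,293))]))
E
```

```text
[0.514  0.1845 0.1656] [-0.   -0.82 -0.4 ] 0.41262910641121614
cover n 3688 [0.531  0.2148 0.1097] [0.1087 0.1107]
rect ((541.34130859375, 193.525146484375), (108.92649841308594, 88.88548278808594), 19.481016159057617)
(np.float64(314.5694284422726), np.float64(217.55629547041022))
(np.float64(366.0468777091649), np.float64(278.4464973415303))
red [315.93729373 226.87788779] [308 216  17  23 303] nan [nan nan nan]
white [304.53846154 232.6       ] [300 227  11  12  65] [0.51920476 0.17389356 0.11376007] [-0.52496145  1.61126485  0.11460214]<stdin>:6: RuntimeWarning: Mean of empty slice.
  ret = um.true_divide(
```

View pics/m8.png

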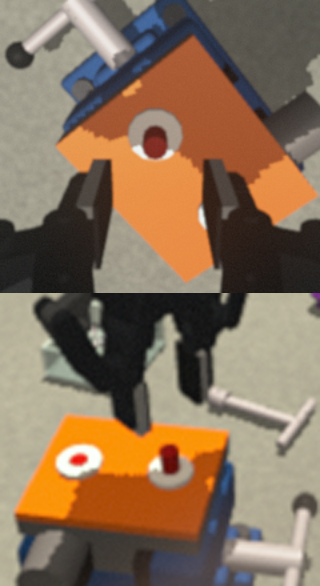

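Both views show the flange flat on the cover with the pin standing up. I shut the fingers and hover just above the pin.

drive_tool(plan=[{"hand": 0.0,"tx": 0,"ty": 0,"tz": 0,"spin": 0},{"hand": 0.0,"tx": 0,"ty": 0,"tz": 0,"spin": 0},{"hand": 0.0,"tx": 0,"ty": 0,"tz": 0,"spin": 0},{"hand": 0.0,"tx": 0,"ty": 0,"tz": -0.012,"spin": 0},{"hand": 0.0,"tx": 0,"ty": 0,"tz": -0.022,"spin": 0}])

```text
time_s: 11.85
position: [0.5131, 0.1843, 0.1413]
tool_rot: [0.818, 0.575, -0.001, -0.0]
wrist_force: [0.1, -1.2, 0.2]
grip_width: -0.001
```

```bash
python3 look.py wr9
python3 - <<'E'
from h import *
for i in range(2): c=snap('side','side4')
s=sense(); print(s['position'].round(4),s['wrist_force'].round(1),s['grip_width'])
b=cv2.resize(c['pixels'][205:315,220:340,::-1],(480,440),interpolation=cv2.INTER_CUBIC)
a=cv2.resize(cv2.imread('pics/wr9.png')[150:330,220:420],(480,432)); cv2.imwrite('pics/m9.png',cv2.resize(np.hstack([a[:432],b[:432]]),(800,360)))
E
```

```text
[0.5132 0.1843 0.1419] [ 0.34 -0.33  0.88] 0.0015359291147584394
cover n 6019 [0.5275 0.2127 0.1097] [0.1087 0.1107]
rect ((540.3712768554688, 193.50064086914062), (107.74723815917969, 88.6051254272461), 17.970787048339844)
(np.float64(316.75752105710916), np.float64(236.34209567502378))
(np.float64(374.76172567474566), np.float64(304.41985260238636))
[0.5137 0.1844 0.1428] [-0.  -0.1  0.4] -0.0019866741575706795
```

View pics/m9.png

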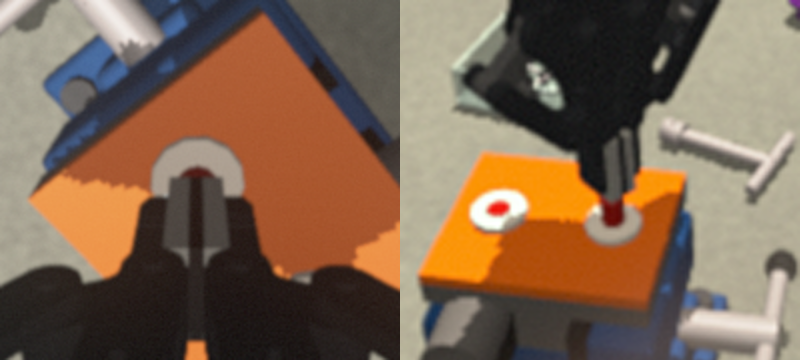

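The closed tips sit centred over the red pin in both views. I press down in small steps.

drive_tool(plan=[{"hand": 0.0,"tx": 0,"ty": 0,"tz": -0.001,"spin": 0},{"hand": 0.0,"tx": 0,"ty": 0,"tz": -0.002,"spin": 0},{"hand": 0.0,"tx": 0,"ty": 0,"tz": -0.003,"spin": 0},{"hand": 0.0,"tx": 0,"ty": 0,"tz": -0.004,"spin": 0}])

```text
time_s: 12.65
position: [0.5135, 0.1844, 0.1386]
tool_rot: [0.819, 0.575, 0.0, 0.0]
wrist_force: [0.0, 0.9, 0.0]
grip_width: 0.002
```

drive_tool(plan=[{"hand": 0.0,"tx": 0,"ty": 0,"tz": -0.0005,"spin": 0},{"hand": 0.0,"tx": 0,"ty": 0,"tz": -0.001,"spin": 0},{"hand": 0.0,"tx": 0,"ty": 0,"tz": -0.001,"spin": 0}])

```text
time_s: 13.02
position: [0.5135, 0.1844, 0.1376]
tool_rot: [0.819, 0.575, -0.0, -0.0]
wrist_force: [-0.7, -1.2, -0.3]
grip_width: 0.0
```

drive_tool(plan=[{"hand": 0.0,"tx": 0,"ty": 0,"tz": -0.0005,"spin": 0},{"hand": 0.0,"tx": 0,"ty": 0,"tz": -0.001,"spin": 0},{"hand": 0.0,"tx": 0,"ty": 0,"tz": -0.001,"spin": 0}])

```text
time_s: 13.4
position: [0.5136, 0.1844, 0.1371]
tool_rot: [0.818, 0.575, 0.0, 0.0]
wrist_force: [-1.4, -0.2, 4.1]
grip_width: 0.004
```

drive_tool(plan=[{"hand": 0.0,"tx": 0,"ty": 0,"tz": -0.0005,"spin": 0},{"hand": 0.0,"tx": 0,"ty": 0,"tz": -0.001,"spin": 0},{"hand": 0.0,"tx": 0,"ty": 0,"tz": -0.001,"spin": 0}])

```text
time_s: 13.78
position: [0.5137, 0.1844, 0.1365]
tool_rot: [0.818, 0.575, 0.0, 0.0]
wrist_force: [-3.3, -0.4, 6.8]
grip_width: -0.003
```

drive_tool(plan=[{"hand": 0.0,"tx": 0,"ty": 0,"tz": -0.0005,"spin": 0},{"hand": 0.0,"tx": 0,"ty": 0,"tz": -0.001,"spin": 0},{"hand": 0.0,"tx": 0,"ty": 0,"tz": -0.001,"spin": 0}])

```text
time_s: 14.15
position: [0.5137, 0.1844, 0.1356]
tool_rot: [0.818, 0.575, 0.0, 0.0]
wrist_force: [-3.0, -1.4, 7.8]
grip_width: 0.001
```

drive_tool(plan=[{"hand": 0.0,"tx": 0,"ty": 0,"tz": -0.0005,"spin": 0},{"hand": 0.0,"tx": 0,"ty": 0,"tz": -0.001,"spin": 0},{"hand": 0.0,"tx": 0,"ty": 0,"tz": -0.001,"spin": 0}])

```text
time_s: 14.52
position: [0.5137, 0.1844, 0.1346]
tool_rot: [0.818, 0.575, 0.0, 0.0]
wrist_force: [-2.8, -0.7, 7.3]
grip_width: -0.001
```

drive_tool(plan=[{"hand": 0.0,"tx": 0,"ty": 0,"tz": -0.0005,"spin": 0},{"hand": 0.0,"tx": 0,"ty": 0,"tz": -0.001,"spin": 0},{"hand": 0.0,"tx": 0,"ty": 0,"tz": -0.0015,"spin": 0},{"hand": 0.0,"tx": 0,"ty": 0,"tz": -0.002,"spin": 0},{"hand": 0.0,"tx": 0,"ty": 0,"tz": -0.002,"spin": 0}])

```text
time_s: 15.15
position: [0.5137, 0.1844, 0.1326]
tool_rot: [0.819, 0.575, 0.0, 0.0]
wrist_force: [-2.4, -1.0, 6.3]
grip_width: -0.003
```

drive_tool(plan=[{"hand": 0.0,"tx": 0,"ty": 0,"tz": -0.0005,"spin": 0},{"hand": 0.0,"tx": 0,"ty": 0,"tz": -0.001,"spin": 0},{"hand": 0.0,"tx": 0,"ty": 0,"tz": -0.0015,"spin": 0},{"hand": 0.0,"tx": 0,"ty": 0,"tz": -0.0015,"spin": 0}])

```text
time_s: 15.65
position: [0.5138, 0.1845, 0.1318]
tool_rot: [0.818, 0.575, 0.0, 0.0]
wrist_force: [-4.1, -2.0, 9.8]
grip_width: -0.0
```

drive_tool(plan=[{"hand": 0.0,"tx": 0,"ty": 0,"tz": -0.0005,"spin": 0},{"hand": 0.0,"tx": 0,"ty": 0,"tz": -0.001,"spin": 0},{"hand": 0.0,"tx": 0,"ty": 0,"tz": -0.001,"spin": 0}])

```text
time_s: 16.02
position: [0.5138, 0.1845, 0.1308]
tool_rot: [0.818, 0.575, 0.0, 0.0]
wrist_force: [-5.0, -2.1, 9.5]
grip_width: 0.002
```

drive_tool(plan=[{"hand": 0.0,"tx": 0,"ty": 0,"tz": -0.0005,"spin": 0},{"hand": 0.0,"tx": 0,"ty": 0,"tz": -0.001,"spin": 0},{"hand": 0.0,"tx": 0,"ty": 0,"tz": -0.001,"spin": 0}])

```text
time_s: 16.4
position: [0.5138, 0.1845, 0.1298]
tool_rot: [0.818, 0.575, 0.0, 0.0]
wrist_force: [-5.1, -1.5, 10.0]
grip_width: 0.003
```

The pin is now sliding at about 10 N. I continue, expecting flush at a TCP z of about 0.117.

drive_tool(plan=[{"hand": 0.0,"tx": 0,"ty": 0,"tz": -0.0008,"spin": 0},{"hand": 0.0,"tx": 0,"ty": 0,"tz": -0.0016,"spin": 0},{"hand": 0.0,"tx": 0,"ty": 0,"tz": -0.0024,"spin": 0},{"hand": 0.0,"tx": 0,"ty": 0,"tz": -0.0032,"spin": 0},{"hand": 0.0,"tx": 0,"ty": 0,"tz": -0.004,"spin": 0}])

```text
time_s: 17.02
position: [0.5138, 0.1845, 0.1259]
tool_rot: [0.818, 0.575, 0.0, 0.0]
wrist_force: [-4.7, -2.1, 11.2]
grip_width: -0.001
```

drive_tool(plan=[{"hand": 0.0,"tx": 0,"ty": 0,"tz": -0.0008,"spin": 0},{"hand": 0.0,"tx": 0,"ty": 0,"tz": -0.0016,"spin": 0},{"hand": 0.0,"tx": 0,"ty": 0,"tz": -0.0024,"spin": 0},{"hand": 0.0,"tx": 0,"ty": 0,"tz": -0.0032,"spin": 0},{"hand": 0.0,"tx": 0,"ty": 0,"tz": -0.0032,"spin": 0}])

```text
time_s: 17.65
position: [0.5137, 0.1845, 0.1225]
tool_rot: [0.818, 0.575, 0.0, 0.0]
wrist_force: [-5.1, -1.1, 10.1]
grip_width: -0.003
```

drive_tool(plan=[{"hand": 0.0,"tx": 0,"ty": 0,"tz": -0.0005,"spin": 0},{"hand": 0.0,"tx": 0,"ty": 0,"tz": -0.001,"spin": 0},{"hand": 0.0,"tx": 0,"ty": 0,"tz": -0.0015,"spin": 0},{"hand": 0.0,"tx": 0,"ty": 0,"tz": -0.0015,"spin": 0}])

```text
time_s: 18.15
position: [0.5137, 0.1845, 0.121]
tool_rot: [0.818, 0.575, 0.0, 0.0]
wrist_force: [-5.8, -2.4, 9.9]
grip_width: 0.0
```

drive_tool(plan=[{"hand": 0.0,"tx": 0,"ty": 0,"tz": -0.0005,"spin": 0},{"hand": 0.0,"tx": 0,"ty": 0,"tz": -0.001,"spin": 0},{"hand": 0.0,"tx": 0,"ty": 0,"tz": -0.0015,"spin": 0},{"hand": 0.0,"tx": 0,"ty": 0,"tz": -0.0015,"spin": 0}])

```text
time_s: 18.65
position: [0.5138, 0.1845, 0.1195]
tool_rot: [0.818, 0.575, 0.0, 0.0]
wrist_force: [-5.3, -1.1, 10.6]
grip_width: 0.001
```

drive_tool(plan=[{"hand": 0.0,"tx": 0,"ty": 0,"tz": -0.0005,"spin": 0},{"hand": 0.0,"tx": 0,"ty": 0,"tz": -0.001,"spin": 0},{"hand": 0.0,"tx": 0,"ty": 0,"tz": -0.001,"spin": 0}])

```text
time_s: 19.02
position: [0.5137, 0.1845, 0.1185]
tool_rot: [0.818, 0.575, 0.0, 0.0]
wrist_force: [-4.1, -1.7, 9.1]
grip_width: -0.001
```

drive_tool(plan=[{"hand": 0.0,"tx": 0,"ty": 0,"tz": -0.0005,"spin": 0},{"hand": 0.0,"tx": 0,"ty": 0,"tz": -0.0008,"spin": 0},{"hand": 0.0,"tx": 0,"ty": 0,"tz": -0.0008,"spin": 0}])

```text
time_s: 19.4
position: [0.5137, 0.1845, 0.1177]
tool_rot: [0.818, 0.575, 0.0, 0.0]
wrist_force: [-4.9, -0.8, 10.3]
grip_width: -0.001
```

drive_tool(plan=[{"hand": 0.0,"tx": 0,"ty": 0,"tz": -0.0005,"spin": 0},{"hand": 0.0,"tx": 0,"ty": 0,"tz": -0.0005,"spin": 0}])

```text
time_s: 19.65
position: [0.5137, 0.1844, 0.1172]
tool_rot: [0.818, 0.575, 0.0, 0.0]
wrist_force: [-5.6, -1.3, 9.6]
grip_width: -0.001
```

drive_tool(plan=[{"hand": 0.0,"tx": 0,"ty": 0,"tz": -0.0005,"spin": 0},{"hand": 0.0,"tx": 0,"ty": 0,"tz": -0.0005,"spin": 0}])

```text
time_s: 19.9
position: [0.5137, 0.1845, 0.1167]
tool_rot: [0.818, 0.575, 0.0, 0.0]
wrist_force: [-5.1, -1.0, 8.9]
grip_width: -0.001
```

drive_tool(plan=[{"hand": 0.0,"tx": 0,"ty": 0,"tz": -0.0005,"spin": 0},{"hand": 0.0,"tx": 0,"ty": 0,"tz": -0.0005,"spin": 0}])

```text
time_s: 20.15
position: [0.5137, 0.1844, 0.1162]
tool_rot: [0.818, 0.575, 0.0, 0.0]
wrist_force: [-5.1, -1.2, 10.5]
grip_width: 0.002
```

```bash
python3 look.py wr10
```

```text
[0.5137 0.1845 0.1162] [-4.49 -0.95  9.91] -0.0022427063347577308
cover n 8149 [0.5177 0.211  0.1044] [0.1034 0.1054]
rect ((540.3558349609375, 194.3179931640625), (109.43275451660156, 86.92632293701172), 18.43477439880371)
(np.float64(315.4082024965845), np.float64(249.82029703445207))
(np.float64(379.895540362114), np.float64(324.60099598949125))
```

drive_tool(plan=[{"hand": 0.0,"tx": 0,"ty": 0,"tz": -0.0005,"spin": 0},{"hand": 0.0,"tx": 0,"ty": 0,"tz": -0.0005,"spin": 0}])

```text
time_s: 20.6
position: [0.5137, 0.1844, 0.116]
tool_rot: [0.818, 0.575, -0.0, 0.0]
wrist_force: [-6.6, -1.7, 12.2]
grip_width: 0.001
```

drive_tool(plan=[{"hand": 0.0,"tx": 0,"ty": 0,"tz": -0.0005,"spin": 0},{"hand": 0.0,"tx": 0,"ty": 0,"tz": -0.0005,"spin": 0}])

```text
time_s: 20.85
position: [0.5138, 0.1845, 0.1158]
tool_rot: [0.818, 0.575, -0.0, 0.0]
wrist_force: [-6.3, -1.8, 12.7]
grip_width: -0.003
```

drive_tool(plan=[{"hand": 0.0,"tx": 0,"ty": 0,"tz": -0.0004,"spin": 0},{"hand": 0.0,"tx": 0,"ty": 0,"tz": -0.0004,"spin": 0}])

```text
time_s: 21.1
position: [0.5138, 0.1845, 0.1157]
tool_rot: [0.818, 0.575, -0.0, 0.0]
wrist_force: [-7.3, -2.5, 15.0]
grip_width: 0.001
```

The force climbs to 15 N with no further travel, so the pin is at its stop. I retreat and inspect.

drive_tool(plan=[{"hand": 0.0,"tx": 0,"ty": 0,"tz": 0.003,"spin": 0},{"hand": 0.0,"tx": 0,"ty": 0,"tz": 0.02,"spin": 0},{"hand": 0.0,"tx": 0,"ty": 0,"tz": 0.06,"spin": 0},{"hand": 0.0,"tx": -0.03,"ty": 0.01,"tz": 0.09,"spin": 0},{"hand": 0.0,"tx": -0.03,"ty": 0.01,"tz": 0.09,"spin": 0}])

```text
time_s: 21.72
position: [0.4844, 0.1953, 0.207]
tool_rot: [0.818, 0.575, 0.003, 0.001]
wrist_force: [-0.3, -0.5, -0.8]
grip_width: 0.002
```

```bash
python3 look.py wr11
python3 - <<'E'
from h import *
c=dict(np.load('wr11.npz'));w=cloud(c);hsv=cv2.cvtColor(c['pixels'],cv2.COLOR_RGB2HSV)
red=((hsv[...,0]<6)|(hsv[...,0]>172))&(hsv[...,1]>140)&(hsv[...,2]>50)
n,l,st,ce=cv2.connectedComponentsWithStats(red.astype(np.uint8))
for i in range(1,n):
    if st[i,4]>25: p=w[l==i];print('red',ce[i],st[i],np.nanmean(p,0).round(4))
b=snap('side','side5')['pixels'][205:315,220:340,::-1]
a=c['pixels'][80:340,180:460,::-1]
cv2.imwrite('pics/m11.png',np.hstack([cv2.resize(a,(400,371)),cv2.resize(b,(400,371),interpolation=cv2.INTER_CUBIC)]))
E
```

```text
[0.4832 0.194  0.2018] [-0.43 -0.55  0.1 ] 0.004366505132139865
cover n 537 [0.5198 0.2234 0.105 ] [0.104  0.1061]
rect ((540.2947998046875, 214.7376251220703), (104.07471466064453, 88.0477294921875), 41.365901947021484)
(np.float64(317.69469297305227), np.float64(237.84231985959624))
(np.float64(359.7037092920928), np.float64(287.0918033479488))
red [362.58181818 287.21818182] [357 284  11   8  55] [0.5337 0.2082 0.1607]
```

View pics/m11.png

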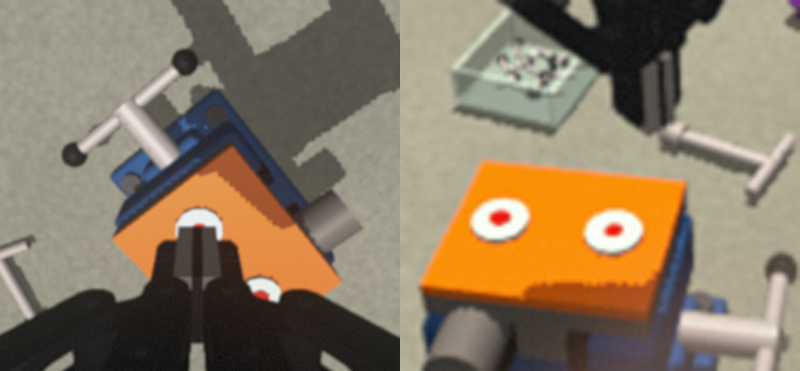

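The side view shows both rivets identical: flange flat and red pin flush, at (499,217) and (613,230). I compare their depths, then hand in.

Run:
```python
from h import *
c=dict(np.load('side5.npz'));w=cloud(c);hsv=cv2.cvtColor(c['pixels'],cv2.COLOR_RGB2HSV)
red=((hsv[...,0]<6)|(hsv[...,0]>172))&(hsv[...,1]>140)&(hsv[...,2]>90)
wh=(hsv[...,1]<50)&(hsv[...,2]>170)
zs=[]
for u,v in((250,269),(284,273)):
    for m in(red,wh):
        p=w[v-8:v+9,u-10:u+11][m[v-8:v+9,u-10:u+11]];p=p[(p[:,2]>.09)&(p[:,2]<.14)];zs.append(np.median(p[:,2]));print(len(p),np.mean(p,0).round(4),np.median(p[:,2]).round(4))
if zs[2]-zs[3]<.0015: s=sense();print('ok',s['wrist_force'].round(1));print(job_done())
```

```text
17 [0.568  0.2047 0.1105] 0.1102
121 [0.5671 0.2056 0.1099] 0.1099
11 [0.5139 0.1854 0.1097] 0.1095
131 [0.5129 0.1865 0.1098] 0.1098
ok [-0.2 -0.  -0.9]
the job is handed in; nothing more can be done
None
```

I took the white rivet from the rack's middle hole and seated it in the cover's empty hole. The flange lay flat on the cover and the pin was still standing when I let go. I then pressed the pin home with closed fingers and handed the job in at about 22 s.

- **Forces:** Seating took about 5 N. During pressing the cover slipped about 5 mm in the pads, and the pin slid at about 10 N. I stopped at its end stop, where the vertical force had risen to 15 N with no more travel. A sideways force of about 7 N built up at the same time. The total stayed under the 25 N crack limit.
- **Last checks:** The side view shows the new rivet looking the same as the fitted one. Its pin measures 109.5 mm high and its flange 109.8 mm, so it is flush within the camera's noise. The gripper was clear of everything, with about 0 N at the wrist. In the views I looked at I saw nothing else disturbed, but I took no final whole-bench picture.
- **Disagreements:** The top and wrist cameras differed by about 1 mm on the hole position, which did not hinder the insertion. The last wrist-camera view could not measure the new pin because the fingers hid it, so the flush check rests on the side camera and the end-stop force.

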